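# Press an amplifier's ceramic tile flush with a spacer block

## Robot

A 6-joint arm with a two-finger parallel gripper is mounted at the origin on the work surface. World frame = base frame: x ahead of the robot, y to its left, z up, the work surface at z = 0. Lengths are in mm, angles in rad, forces in N, time in s.
With the tool pointing down it reaches from about 400 to 925 mm from the base axis. Payload 12.5 kg.
Tool frame: the origin (TCP) lies on the mounting face of the last link; the fingertips stand 190 mm ahead of it and the grasp point (between the pads) lies 171 mm ahead of it; z points along the fingers, y is the line along which they close (so a half turn about z gives the same grasp; the last joint's range is limited). The gripper opens to 95 mm and grips with 3 to 60 N. Pads are 20 mm wide; open, the fingers measure 119 mm over their backs; the gripper's body (75 mm by 180 mm) begins 59 mm behind the grasp point.
Start: joints at [-1.332, 0.491, 1.559, -0, 1.092, -0.106], TCP at [211.274, -588.207, 404.761] pointing down, gripper open.
Joint ranges: [-3.1, 3.1], [-0.84, 2.19], [0.05, 2.79], [-1.13, 4.28], [0.06, 2.93], [-2.69, 2.69]. Speed limits (rad/s): [2.22, 2.22, 2.79, 3.14, 3.14, 3.14].

## Interface

Orientations are given as [roll, pitch, yaw] about the fixed x, y, z axes, in that order (R = Rz(yaw) Ry(pitch) Rx(roll)).
In Python, from cell import * gives the robot as it stands.
- The arm moves only by the tool arm_command, never from a script. Its argument "rows" is a list that holds one entry, the list of rows, each a list of 7 numbers: the shift along the tool's x, y, z normalised to -1 to 1, where 1 is 0.15 m, then the turn, a rotation vector about the tool's x, y, z normalised to -1 to 1, where 1 is 360 degrees, then the opening, from -1 (shut) to 1 (fully open). A call has 1 to 10 rows; each row is the pose to reach, as a shift and turn from the pose commanded when the call began, along the tool's axes at that moment, turning the shorter way round; what a row does not reach only later rows make up. A row lasts 1/12 s, in which the tool goes at most 41.7 mm and 7.16 degrees, less where a joint would pass 70% of its speed; a pose out of reach is approached as far as the arm can. A call with a number of a shift or a turn outside -1 to 1 is refused whole. A call with a gripper value outside its range is refused whole. The fingers move at their own pace and stop on an object; the grip force is fixed at half the most. Time passes only in rows, so rows that repeat a pose let the fingers close. It gives the time, the measured TCP pose, the force, the opening and the grip force at its end, in the units of the state.
- state(): the state, without advancing time (a new reading comes with each control period).
- read_camera(name): name is "side" or "top" or "wrist"; returns (picture, depth): 480x640x3 uint8, red, green, blue; 480x640 float32, mm along the optical axis (not along the pixel's ray), 0 where there is no reading.
- get_calibration(name): a dict with "camera_matrix" (3x3 intrinsics, pixels), "position" and "orientation" of the camera in the world; the wrist camera has in their place "hand_eye" (4x4, takes a point from camera to tool coordinates, whose origin is the TCP and whose axes are the flange's). Camera axes: x right, y up, looking along -z (the intrinsics and any distortion apply to the point x, -y, -z); pixel columns grow to the right and rows downward; lengths in mm; the calibration is good to about 2 mm. A picture is of the moment at which its call begins: read the wrist's pose just before it. get_calibration takes no time and is no camera call.
- job_done(): hands the job in; it is judged then, once.
The state is a dict: "t": time; "joints": joint angles; "qvel": joint speeds; "tau": joint torques, N m; "eef_pos": TCP position; "tcp_rot": TCP orientation; "ft_force": force on the tool from outside, world axes, zero at the start; "moment": the same for the moment, N m; "opening": opening from 0.0 (shut) to 1.0 (fully open); "grip_force": force on a finger pad.
Only numpy, scipy, OpenCV 4.12 (cv2) and the standard library are available. Lean on these libraries where they do the work, as an engineer would, in place of code of your own. Each camera call takes 0.05 s, during which the arm holds its last target. There are 200 camera calls.

## Task

Take the upright orange spacer block off the free-spinning blue parts turntable and slide it most of the way down, upright and squarely, between a brass bar and a white ceramic tile of the open amplifier: only one of the two gaps is wide enough. Then push the spacer firmly but not brutally against the middle of that tile (clear of the bar behind), until the sprung tile sits flush on the black heat sink, and finish while still holding the spacer in the gripper and keeping the tile pressed. Leave the other tile, the yellow meter and the red spool alone, and leave the blue capacitor standing on the turntable.

Things in the scene. Friction and masses are not known exactly. Their poses are not given: they have to be found in the camera images.
- spacer: orange plastic block, loose, about 80 g, upright on the turntable at the start: 18 mm thick (its x), 40 mm wide (y), 80 mm tall (z); origin at the centre of its underside; both ends of x and of y alike. Grip across the 18 mm by its upper 35 mm or so: the fingertips must stay above tile and bar when it is in the gap
- turntable: blue disc, 210 mm across, top 24 mm above the bench, origin on its axis at bench height; fixed in place, but turns freely about z when touched (very little friction)
- capacitor: blue can with a silver top, 28 mm across, 30 mm tall, standing loose on the turntable on the other side from the spacer; origin at the centre of its underside. Bystander
- amp: open amplifier, fixed: metal chassis 200 mm (x, -120 to +80 mm) by 270 mm (y), floor 6 mm thick, side walls 33 mm high; origin at bench height on the line of the two gaps, midway between the bays. Its x points across the gaps to the black heat sink (x = 29 to 76 mm, top 46 mm above the bench). On its -x side a green board with parts up to 31 mm above the bench
- bay_a: bay with the wide gap, at y = +60 or -60 mm of the amplifier (varies). Origin at bench height in the middle of its 26 mm gap, axes as the amplifier's, x to the heat sink. A brass bar, 76 mm wide, 12 mm thick, top 42 mm above the bench, has its face at x = -13 mm; the back of the white tile is at x = 13 mm plus joint tile_a. Gap floor 6 mm above the bench
- bay_b: the bay with the narrow gap, too narrow for the spacer, in the amplifier's other place. Same frame, tile and heights as bay_a, but its bar is 27 mm thick with its face at x = +2 mm, so that the gap is only 11 mm (plus joint tile_b)
- tile_a (a joint): travel in m of the white ceramic tile of bay_a (8 mm thick, 60 mm wide, 8 to 46 mm above the bench) along the bay's +x: 0 away from the heat sink, 0.008 flush on it (stop). A spring pushes it back with about 2 N at 0 and 4 N at 0.008; starts at 0
- tile_b (a joint): the same for the tile of bay_b, which is to be left alone
- tile_a_top (a point): middle of the top edge of the tile of bay_a, 46 mm above the bench; moves with the tile
- tile_b_top (a point): the same for the tile of bay_b
- meter: yellow multimeter lying on the bench, 150 mm (x) by 78 mm (y), 40 mm tall, origin under its centre. Bystander
- spool: red spool standing on the bench, 56 mm across, 40 mm tall, origin under its centre. Bystander
- rail_a: the brass bar of bay_a (see there), fixed; same frame as bay_a
Mind the look-alikes: they are no part of the job. Of the things shaped like the spacer, the orange one is meant.

How it is judged (in metres and radians):
On the way, in this order (a step that is already met when the one before it is completed fails the run):
1. the spacer is lifted off the turntable in the gripper (height (world z) of spacer above 0.04 m and contact force between spacer and turntable below 0.05 N and contact force between the fingers and spacer above 2 N), for 0.2 s.
2. the spacer stands in the wide gap, held (x of spacer in the frame of bay_a between -0.008 and 0.018 m and y of spacer in the frame of bay_a between -0.013 and 0.013 m and z of spacer in the frame of bay_a between 0.002 and 0.026 m and angle between the x axis of spacer and the x axis of bay_a, either way round below 0.15 rad and angle between spacer's own z axis and vertical below 0.15 rad and contact force between the fingers and spacer above 2 N), for 0.2 s.
At the end, for the whole second after the job is handed in: Spacer gripped at rest in the wide gap: within 13 mm of the middle, underside below 26 mm, square and upright within 0.15 rad, pushing tile_a with over 5 N, not braced on its bar; tile_a over 6.5 mm. Meter, spool within 30 mm of start; capacitor standing on turntable; tile_b below 5 mm (all of step 2 and value of joint tile_a above 0.0065 m and contact force between spacer and tile_a above 5 N and contact force between spacer and rail_a below 2 N and linear speed of spacer below 0.02 m/s and distance of each of meter, spool from where it was at the start of the episode below 0.03 m and angle between capacitor's own z axis and vertical below 0.4 rad and height (world z) of capacitor above 0.018 m and value of joint tile_b below 0.005 m); the arm keeps its last pose, push and grip.
It fails at once if the ceramic tile is pressed with more than 45 N (contact force between anything else and tile_a above 45 N or contact force between anything else and tile_b above 45 N).
It fails at once if the tile of the narrow bay is pushed (value of joint tile_b above 0.005 m).
It fails at once if the meter or the spool is shoved over 30 mm (distance of any of meter, spool from where it was at the start of the episode above 0.03 m).
It fails at once if the capacitor is tipped over or knocked off the turntable (angle between capacitor's own z axis and vertical above 0.4 rad or height (world z) of capacitor below 0.018 m).
It also fails if it takes over 45 s, if anything falls off the work surface, if the arm or the gripper's body presses on something with over 40 N, if the wrist force passes 120 N, or if a joint passes its speed limit or range.

## Working session

There is one attempt and no reset: what is moved stays moved. The work goes in short steps, Python scripts to look and compute and a tool call to move; the robot and the scene stay as the last step left them, time stands still between calls to the robot, and variables do not carry over. Pictures are saved under pics/ and viewed, at most 10 in all, crops included, and the job is handed in when it is done.

Besides the shell and the picture viewer there is one more tool, called after "Call:" in YAML: its name, and indented under it one key for each argument. arm_command: Moves the arm, as the interface text tells. Its arguments: {"type":"object","properties":{"rows":{"type":"array","items":{"type":"array","items":{"type":"array","items":{"type":"number","minimum":-1,"maximum":1}}}}},"required":["rows"]}

```bash
mkdir -p pics; ls; cat > h.py <<'E'
from cell import *
import numpy as np, cv2
from scipy.spatial.transform import Rotation as Ro
def campose(n,st=None):
    c=get_calibration(n)
    if n=="wrist":
        T=np.eye(4);T[:3,:3]=Ro.from_euler('xyz',st["tcp_rot"]).as_matrix();T[:3,3]=st["eef_pos"]
        M=T@np.array(c["hand_eye"]);return np.array(c["camera_matrix"]),M[:3,:3],M[:3,3],c
    o=np.array(c["orientation"]);R=Ro.from_euler('xyz',o).as_matrix() if o.size==3 else o
    return np.array(c["camera_matrix"]),R,np.array(c["position"]),c
def pts(n,uv,depth,P):
    K,R,p,_=P
    uv=np.atleast_2d(uv).astype(float)
    d=np.array([depth[int(round(v)),int(round(u))] for u,v in uv])
    x=(uv[:,0]-K[0,2])/K[0,0];y=(uv[:,1]-K[1,2])/K[1,1]
    return (R@np.c_[x*d,-y*d,-d].T).T+p
def cloud(depth,P):
    K,R,p,_=P
    v,u=np.mgrid[:480,:640]
    x=(u-K[0,2])/K[0,0];y=(v-K[1,2])/K[1,1]
    return np.stack([x*depth,-y*depth,-depth],-1)@R.T+p
def ray(uv,P,z):
    K,R,p,_=P
    uv=np.atleast_2d(uv).astype(float)
    r=np.c_[(uv[:,0]-K[0,2])/K[0,0],-(uv[:,1]-K[1,2])/K[1,1],-np.ones(len(uv))]@R.T
    return p+r*((z-p[2])/r[:,2])[:,None]
E
python3 - <<'E'
from h import *
s=state();print(s)
for n in("top","side","wrist"):
    s=state();im,d=read_camera(n);P=campose(n,s);print(n,P)
    np.savez(f"{n}0.npz",im=im,d=d,K=P[0],R=P[1],p=P[2]);cv2.imwrite(f"pics/{n}0.png",im[:,:,::-1])
E
```

```text
pics
{'t': 0.0, 'joints': array([-1.33158469e+00,  4.91573796e-01,  1.55945528e+00,  1.96816367e-05,
        1.09172521e+00, -1.05602400e-01]), 'qvel': array([-1.46775198e-03,  5.33552909e-05, -2.61732633e-04,  8.79001252e-04,
        2.96698973e-04, -1.05816499e-03]), 'tau': array([-3.15790828e-06, -6.12661815e+01, -2.58182484e+01,  6.91680377e-02,
        4.82427387e-02, -1.11504060e-04]), 'eef_pos': array([ 211.27682114, -588.1708074 ,  404.15077772]), 'tcp_rot': array([-3.14043934e+00, -1.39800769e-04,  3.44804873e-01]), 'ft_force': array([-0.29707426, -0.14331002,  0.24879276]), 'moment': array([ 0.04197382, -0.01073195, -0.0042064 ]), 'grip_force': 0.0, 'opening': 1.0004956298977277}
top (array([[539.15880608,   0.        , 309.22197766],
       [  0.        , 539.15880608, 236.7583039 ],
       [  0.        ,   0.        ,   1.        ]]), array([[ 0.01288332,  0.9832163 , -0.18198824],
       [-0.99987366,  0.01436217,  0.00681046],
       [ 0.0093099 ,  0.1818775 ,  0.98327712]]), array([446.41572757, -19.67517947, 917.03959865]), {'camera_matrix': array([[539.15880608,   0.
[... 1103 characters left out ...]
66057,  0.273907  ],
       [-0.94138596,  0.32354183,  0.09546282],
       [-0.00264077, -0.29005382,  0.95700669]]), array([ 287.27987042, -560.35221481,  385.28977683]), {'camera_matrix': array([[398.25574688,   0.        , 317.63945702],
       [  0.        , 398.25574688, 237.77421123],
       [  0.        ,   0.        ,   1.        ]]), 'hand_eye': array([[-7.68465334e-04,  9.56984729e-01,  2.90137273e-01,
         8.09165651e+01],
       [ 9.99998245e-01,  2.39709692e-04,  1.85796697e-03,
        -4.82454217e-01],
       [ 1.70849730e-03,  2.90138191e-01, -9.56983234e-01,
         1.89596346e+01],
       [ 0.00000000e+00,  0.00000000e+00,  0.00000000e+00,
         1.00000000e+00]])})
```

View pics/top0.png

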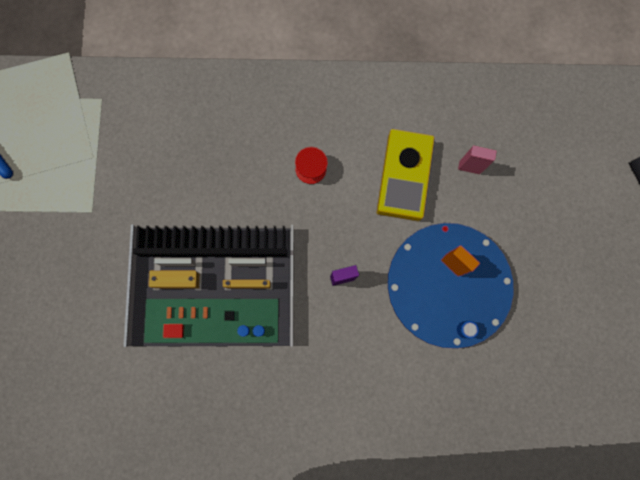

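View pics/side0.png

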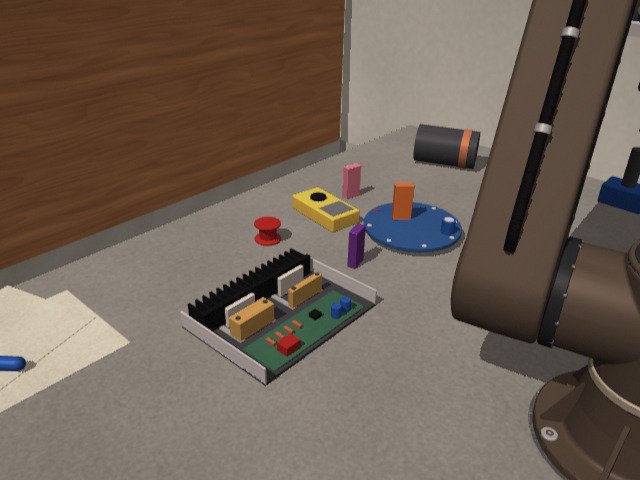

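The top view shows the spacer candidates: orange at (461,262) on the turntable, purple at (345,275), pink at (478,160). I choose orange. The capacitor is at (470,330). The bar at (174,279) is thick, so that is the narrow bay; the bar at (247,284) is thin, so that is the wide bay. I'll check both in enlarged crops and measure from depth.

```bash
python3 - <<'E'
from h import *
D=np.load("top0.npz");im,d=D["im"],D["d"];P=(D["K"],D["R"],D["p"],0);C=cloud(d,P)
S=np.load("side0.npz");Ps=(S["K"],S["R"],S["p"],0);Cs=cloud(S["d"],Ps)
a=cv2.resize(im[215:355,120:300],None,fx=4,fy=4,interpolation=cv2.INTER_CUBIC)[:,:,::-1]
b=cv2.resize(im[215:355,385:520],None,fx=4,fy=4,interpolation=cv2.INTER_CUBIC)[:,:,::-1]
cv2.imwrite("pics/c1.png",cv2.resize(a,(720,560)))
cv2.imwrite("pics/c2.png",b)
def rep(nm,im,C,box):
    x0,y0,x1,y1=box;h=cv2.cvtColor(im,cv2.COLOR_RGB2HSV)
    m=np.zeros(im.shape[:2],bool);m[y0:y1,x0:x1]=1
    m&=(h[...,0]>5)&(h[...,0]<18)&(h[...,1]>180)&(h[...,2]>80)
    q=C[m];q=q[np.isfinite(q).all(1)];zt=np.percentile(q[:,2],90);t=q[q[:,2]>95]
    print(nm,len(q),"z90",zt,"n",len(t))
    if len(t)>4:
        r=cv2.minAreaRect(t[:,:2].astype(np.float32));print("toprect",r,"mean",t.mean(0))
        print(cv2.boxPoints(r))
rep("top",im,C,(430,235,500,290))
rep("side",S["im"],Cs,(385,170,425,230))
for n,uv in dict(floor=(270,270),bench=(330,400),barA=(247,284),barAl=(226,284),barAr=(268,284),tileA_l=(230,261),tileA_r=(265,261),tileB=(175,261),barB=(174,279),cap=(470,330),table=(430,310)).items(): print(n,pts("top",uv,d,P).round(1))
# turntable centre
h=cv2.cvtColor(im,cv2.COLOR_RGB2HSV);m=((h[...,0]>100)&(h[...,0]<125)&(h[...,1]>150)&(C[...,2]>15)&(C[...,2]<35));m[:,:380]=0;m[:,530:]=0
q=C[m];print("tt",q[:,2].mean(),cv2.minEnclosingCircle(q[:,:2].astype(np.float32)))
E
```

```text
top 604 z90 105.09507874266451 n 312
toprect ((518.63671875, -145.41041564941406), (39.57499313354492, 287.28857421875), 22.02926254272461) mean [ 566.47082814 -263.30614367  105.95229694]
[[ 446.41574   -19.675146]
 [ 554.172    -285.98947 ]
 [ 590.85767  -271.1457  ]
 [ 483.10144    -4.83136 ]]
side 663 z90 101.03103024458854 n 120
toprect ((252.77761840820312, 201.89932250976562), (38.614776611328125, 1137.1617431640625), 33.840877532958984) mean [ 548.3584908  -237.8991542   114.23330402]
[[ -79.8949   663.4033 ]
 [ 553.3772  -281.10883]
 [ 585.45013 -259.60468]
 [ -47.82196  684.9075 ]]
floor [[556.6  39.8   7. ]]
bench [[344.9 -63.5   2.3]]
barA [[528.9  74.2  42.2]]
barAl [[528.3 108.   43.8]]
barAr [[529.4  40.2  41.9]]
tileA_l [[565.3 102.4  48.1]]
tileA_r [[567.6  46.4  37.9]]
tileB [[564.3 191.8  46.8]]
barB [[535.4 192.7  42.6]]
cap [[ 459.9 -281.5   55.2]]
table [[ 492.  -226.4   23.6]]
tt 24.128246157183455 ((535.566162109375, -261.37274169921875), 104.36141204833984)
```

View pics/c1.png

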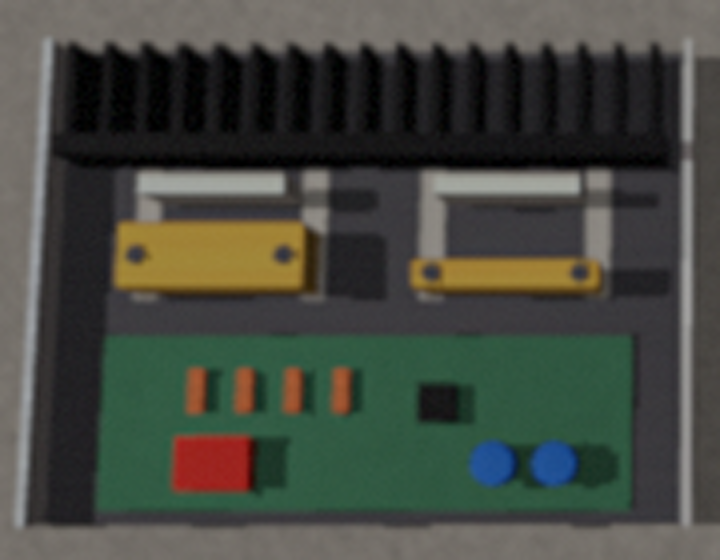

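View pics/c2.png

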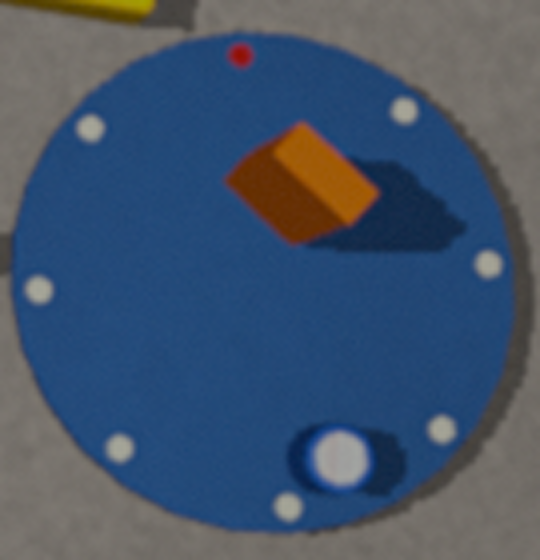

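The crops confirm it. The orange top face has corners at about (303,122), (380,190), (350,225), (273,155) in crop 2. In crop 1 the thin bar A is at (410..600, 258..290) and tile A's top at (435..580, 173..195).

```bash
python3 - <<'E'
from h import *
D=np.load("top0.npz");P=(D["K"],D["R"],D["p"],0);d=D["d"]
f=lambda L,ox:[(ox+(x+.5)/4-.5,215+(y+.5)/4-.5) for x,y in L]
t=ray(f([(303,122),(380,190),(350,225),(273,155)],385),P,104);print("spacer top",t.round(1),t.mean(0),cv2.minAreaRect(t[:,:2].astype(np.float32)))
e=t[1]-t[0];print("yaw of width edge",np.arctan2(e[1],e[0]))
b=ray(f([(413,258),(600,260),(598,291),(410,288)],120),P,42);print("barA",b.round(1),b.mean(0))
q=ray(f([(435,173),(580,173),(580,196),(435,195)],120),P,46);print("tileA",q.round(1),q.mean(0))
b=ray(f([(118,220),(305,223),(303,291),(114,289)],120),P,42);print("barB",b.round(1),b.mean(0))
w=ray(f([(690,40),(686,522)],120),P,33);print("wallR",w);
w=ray(f([(48,40),(20,522)],120),P,33);print("wallL",w)
E
```

```text
spacer top [[ 587.2 -257.2  104. ]
 [ 561.4 -285.6  104. ]
 [ 547.8 -273.6  104. ]
 [ 574.3 -245.2  104. ]] [ 567.65951204 -265.43009504  104.        ] ((567.6123046875, -265.5167541503906), (38.823150634765625, 18.143150329589844), 47.24839401245117)
yaw of width edge -2.309346766752065
barA [[536.3 113.6  42. ]
 [536.6  37.7  42. ]
 [524.   38.2  42. ]
 [524.1 114.3  42. ]] [530.25615549  75.96428632  42.        ]
tileA [[570.7 105.5  46. ]
 [571.6  46.5  46. ]
 [562.1  46.3  46. ]
 [561.7 105.2  46. ]] [566.53264697  75.869884    46.        ]
barB [[550.2 234.1  42. ]
 [550.  158.1  42. ]
 [522.3 157.5  42. ]
 [522.1 233.9  42. ]] [536.15082901 195.91123755  42.        ]
wallR [[630.27288777   3.08668665  33.        ]
 [432.49585162   1.00477514  33.        ]]
wallL [[626.3024138  270.91018177  33.        ]
 [429.09691688 267.77380044  33.        ]]
```

Measured sizes match the description: spacer top 38.8×18.1 mm, bars 12 and 27 mm thick. The wide gap's middle is at about (549,76). Next, move over the spacer.

Call:
arm_command:
  rows:
    - [[0.987,-0.408,0,0,0,0,0.2],[0.987,-0.408,0,0,0,0,0.2],[0.987,-0.408,0,0,0,0,0.2],[0.987,-0.408,0,0,0,0,0.2],[0.987,-0.408,0,0,0,0,0.2],[0.987,-0.408,0,0,0,0,0.2]]

```text
t: 0.65
eef_pos: [331.2, -479.4, 404.8]
tcp_rot: [3.142, 0.0, 0.348]
ft_force: [-0.9, -0.6, 0.1]
opening: 0.641
grip_force: 0.0
```

Call:
arm_command:
  rows:
    - [[0.987,-0.408,0,0,0,0,0.2],[0.987,-0.408,0,0,0,0,0.2],[0.987,-0.408,0,0,0,0,0.2],[0.987,-0.408,0,0,0,0,0.2],[0.987,-0.408,0,0,0,0,0.2],[0.987,-0.408,0,0,0,0,0.2]]

```text
t: 1.15
eef_pos: [449.1, -372.7, 404.5]
tcp_rot: [-3.142, 0.0, 0.347]
ft_force: [-0.3, -0.1, -0.5]
opening: 0.6
grip_force: 0.0
```

Call:
arm_command:
  rows:
    - [[0.987,-0.408,0,0,0,-0.077,0.2],[0.987,-0.408,0,0,0,-0.077,0.2],[0.987,-0.408,0,0,0,-0.077,0.2],[0.987,-0.408,0,0,0,-0.077,0.2],[0.987,-0.408,0,0,0,-0.077,0.2],[0.987,-0.408,0,0,0,-0.077,0.2],[0.987,-0.408,0,0,0,-0.077,0.2],[0.987,-0.408,0,0,0,-0.077,0.2]]

```text
t: 1.82
eef_pos: [566.2, -267.0, 404.6]
tcp_rot: [-3.141, 0.0, 0.826]
ft_force: [0.7, 0.5, 0.5]
opening: 0.599
grip_force: 0.0
```

```bash
python3 - <<'E'
from h import *
s=state();im,d=read_camera("wrist");P=campose("wrist",s);C=cloud(d,P)
print(s["eef_pos"],s["tcp_rot"])
h=cv2.cvtColor(im,cv2.COLOR_RGB2HSV);m=(h[...,0]>5)&(h[...,0]<20)&(h[...,1]>180)&(h[...,2]>60)&(C[...,2]>95)&(C[...,2]<115)
t=C[m];print(len(t),t.mean(0),cv2.minAreaRect(t[:,:2].astype(np.float32)))
m2=m.astype(np.uint8);r=cv2.minAreaRect(np.argwhere(m)[:,::-1].astype(np.float32));b=cv2.boxPoints(r);print(b)
print(ray(b,P,104).mean(0), ray(b,P,104))
np.savez("w1.npz",im=im,d=d,K=P[0],R=P[1],p=P[2]);cv2.imwrite("pics/w1.png",im[:,:,::-1])
E
```

```text
[ 566.18135746 -266.98504831  404.64189802] [-3.14139111e+00  3.67812793e-04  8.25518966e-01]
1257 [ 568.0461345  -264.79397407  104.60628008] ((567.1630249023438, -265.7405090332031), (39.95001220703125, 17.018369674682617), 45.88386154174805)
[[307.1829  255.69595]
 [309.05698 201.34677]
 [332.20187 202.14487]
 [330.3278  256.49405]]
[ 567.73175021 -265.17016192  104.        ] [[ 547.03639141 -273.81755876  104.        ]
 [ 576.3533701  -244.54669115  104.        ]
 [ 588.18652839 -256.26972602  104.        ]
 [ 559.35071093 -286.04667175  104.        ]]
```

View pics/w1.png

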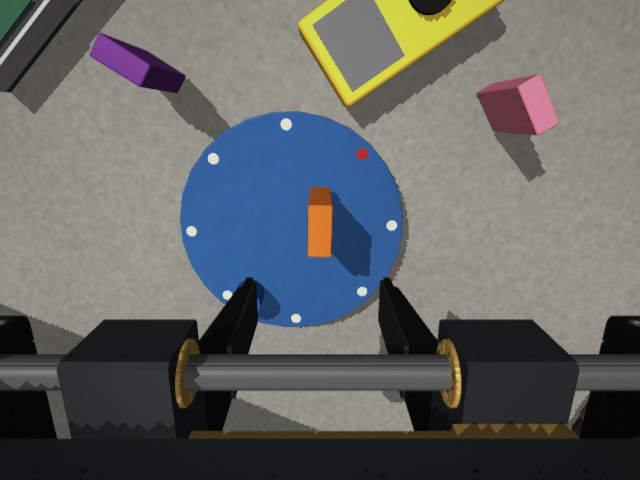

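The wrist view agrees: spacer top at about (307..332, 201..256), centre (567.7,-265.3), height 104.6. The pink block at (520,105) and purple at (140,65) are clear. Now correct and descend.

Call:
arm_command:
  rows:
    - [[0.015,0,0.5,0,0,0.0037,0.2],[0.015,0,0.6,0,0,0.0037,0.2],[0.015,0,0.6,0,0,0.0037,0.2],[0.015,0,0.6,0,0,0.0037,0.2],[0.015,0,0.6,0,0,0.0037,0.2],[0.015,0,0.6,0,0,0.0037,0.2]]

```text
t: 2.37
eef_pos: [569.0, -264.3, 317.1]
tcp_rot: [3.138, -0.001, 0.805]
ft_force: [0.7, -0.5, -0.2]
opening: 0.603
grip_force: 0.0
```

Call:
arm_command:
  rows:
    - [[-0.01,-0.002,0.2,0,0,0,0.2],[-0.01,-0.002,0.3,0,0,0,0.2],[-0.01,-0.002,0.36,0,0,0,0.2],[-0.01,-0.002,0.413,0,0,0,0.2],[-0.01,-0.002,0.413,0,0,0,0.2],[-0.01,-0.002,0.413,0,0,0,0.2],[-0.01,-0.002,0.413,0,0,0,0.2]]

```text
t: 2.95
eef_pos: [567.8, -264.6, 254.0]
tcp_rot: [3.14, -0.0, 0.805]
ft_force: [0.7, -0.4, -1.1]
opening: 0.602
grip_force: 0.0
```

```bash
python3 - <<'E'
from h import *
s=state();im,d=read_camera("wrist");P=campose("wrist",s);C=cloud(d,P)
print(s["eef_pos"],s["tcp_rot"],s["ft_force"])
h=cv2.cvtColor(im,cv2.COLOR_RGB2HSV);m=(h[...,0]>5)&(h[...,0]<20)&(h[...,1]>180)&(h[...,2]>60)&(C[...,2]>97)&(C[...,2]<115)
t=C[m];print(len(t),t.mean(0),cv2.minAreaRect(t[:,:2].astype(np.float32)))
T=Ro.from_euler('xyz',s["tcp_rot"]).as_matrix();print("tool frame",(t.mean(0)-s["eef_pos"])@T)
E
```

```text
[ 567.75967671 -264.63002512  253.97021808] [ 3.13986844e+00 -3.31368177e-04  8.05450189e-01] [ 0.70485962 -0.43240006 -1.08646324]
3024 [ 573.69681806 -259.24253309  104.39914775] ((567.1294555664062, -265.99749755859375), (40.53730010986328, 17.638057708740234), 45.901397705078125)
tool frame [  7.94875878   0.29124591 149.574437  ]
```

Call:
arm_command:
  rows:
    - [[0,0,0,0,0,0,-0.4],[0,0,0,0,0,0,-0.6],[0,0,0,0,0,0,-0.8],[0,0,0,0,0,0,-1],[0,0,0,0,0,0,-1],[0,0,0,0,0,0,-1],[0,0,0,0,0,0,-1],[0,0,0,0,0,0,-1],[0,0,0,0,0,0,-1],[0,0,0,0,0,0,-1]]

```text
t: 3.83
eef_pos: [567.5, -264.5, 252.8]
tcp_rot: [3.141, 0.0, 0.805]
ft_force: [0.9, -0.4, -0.2]
opening: 0.186
grip_force: 30.0
```

Gripped, with the opening at 17.7 mm. Lift.

Call:
arm_command:
  rows:
    - [[0,0,-0.03,0,0,0,-1],[0,0,-0.1,0,0,0,-1],[0,0,-0.25,0,0,0,-1],[0,0,-0.45,0,0,0,-1],[0,0,-0.65,0,0,0,-1],[0,0,-0.8,0,0,0,-1],[0,0,-0.8,0,0,0,-1],[0,0,-0.8,0,0,0,-1]]

```text
t: 4.5
eef_pos: [567.3, -264.4, 374.6]
tcp_rot: [3.139, -0.001, 0.805]
ft_force: [-0.6, -0.1, -1.7]
opening: 0.183
grip_force: 30.0
```

Call:
arm_command:
  rows:
    - [[0.1,-0.11,0,0,0,0,-1],[0.25,-0.27,0,0,0,0,-1],[0.42,-0.45,0,0,0,0,-1],[0.6,-0.64,0,0,0,0,-1],[0.776,-0.83,0,0,0,0,-1],[0.776,-0.83,0,0,0,0,-1],[0.776,-0.83,0,0,0,0,-1]]

```text
t: 5.08
eef_pos: [558.2, -92.5, 372.1]
tcp_rot: [-3.14, 0.001, 0.808]
ft_force: [0.4, -1.3, -0.7]
opening: 0.184
grip_force: 30.0
```

Call:
arm_command:
  rows:
    - [[0.1,-0.11,0,0,0,-0.018,-1],[0.22,-0.24,0,0,0,-0.036,-1],[0.35,-0.38,0,0,0,-0.054,-1],[0.48,-0.51,0,0,0,-0.072,-1],[0.6,-0.64,0,0,0,-0.09,-1],[0.7,-0.75,0,0,0,-0.108,-1],[0.776,-0.83,0,0,0,-0.123,-1],[0.776,-0.83,0,0,0,-0.123,-1],[0.776,-0.83,0,0,0,-0.123,-1]]

```text
t: 5.83
eef_pos: [549.5, 75.5, 372.2]
tcp_rot: [-3.141, 0.0, 1.577]
ft_force: [-0.1, 0.0, -0.9]
opening: 0.188
grip_force: 30.0
```

```bash
python3 - <<'E'
from h import *
s=state();im,d=read_camera("wrist");P=campose("wrist",s)
print(s["eef_pos"],s["tcp_rot"],s["ft_force"],s["grip_force"])
T=Ro.from_euler('xyz',s["tcp_rot"]).as_matrix()
np.savez("w2.npz",im=im,d=d,K=P[0],R=P[1],p=P[2],e=s["eef_pos"],T=T);cv2.imwrite("pics/w2.png",im[:,:,::-1])
E
```

```text
[549.50850769  75.45017017 372.17627975] [-3.14070683e+00  3.20828288e-04  1.57687245e+00] [-0.12695883  0.03191159 -0.87349518] 29.99941259622574
```

View pics/w2.png

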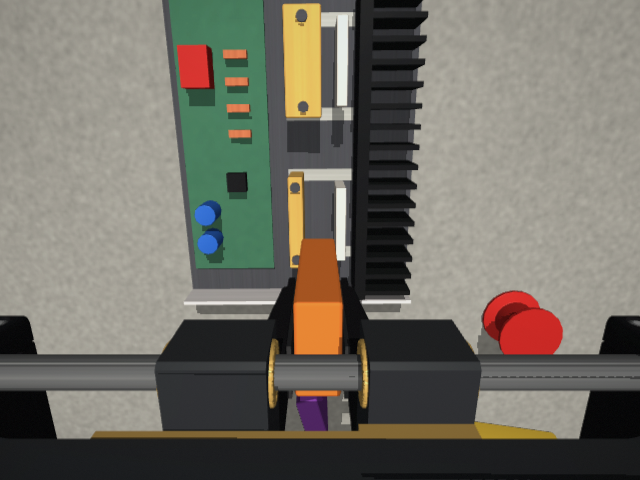

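The wrist view shows the held spacer (bottom edge at about (303..337, 240)), bar A at (289..303, 172..266) and tile A's top at (336..346, 182..260). I'll turn these into positions.

```bash
python3 - <<'E'
from h import *
D=np.load("w2.npz");im=D["im"];P=(D["K"],D["R"],D["p"],0)
c=im[165:275,275:375];g=cv2.resize(c,None,fx=5,fy=5,interpolation=cv2.INTER_CUBIC);cv2.imwrite("pics/c3.png",g[:,:,::-1])
K=D["K"]
print("barA",ray([(288.5,172),(302.5,172),(303,236),(290,265)],P,42).round(1).tolist())
print("tileA",ray([(335,182),(345,182),(346,260),(337,260)],P,46).round(1).tolist())
print("spacer bottom",ray([(302.5,240),(337,240)],P,143.4).round(1).tolist())
for r in (190,200,210,220,228): print(r,im[r,284:352].max(1).tolist())
E
```

```text
barA [[524.7, 117.1, 42.0], [535.6, 117.1, 42.0], [535.7, 65.2, 42.0], [524.7, 39.9, 42.0]]
tileA [[560.8, 110.1, 46.0], [568.5, 110.1, 46.0], [571.0, 46.1, 46.0], [563.6, 46.1, 46.0]]
spacer bottom [[539.3, 93.0, 143.4], [558.3, 93.1, 143.4]]
190 [86, 88, 88, 86, 203, 231, 140, 89, 88, 87, 87, 89, 88, 88, 88, 120, 226, 219, 147, 96, 85, 88, 87, 87, 86, 84, 85, 88, 89, 89, 88, 88, 88, 88, 87, 88, 89, 87, 87, 88, 87, 87, 87, 87, 87, 86, 87, 87, 88, 86, 84, 93, 214, 237, 238, 238, 239, 238, 239, 238, 238, 227, 116, 86, 87, 87, 61, 52]
200 [87, 88, 87, 78, 203, 231, 233, 233, 233, 233, 233, 233, 232, 231, 232, 232, 233, 223, 179, 105, 86, 85, 88, 86, 86, 85, 85, 89, 89, 89, 87, 88, 88, 88, 88, 89, 89, 88, 88, 88, 86, 85, 86, 86, 85, 86, 86, 88, 60, 53, 90, 86, 217, 237, 238, 238, 239, 239, 238, 238, 238, 226, 120, 88, 87, 86, 59, 53]
210 [87, 88, 88, 88, 185, 225, 233, 234, 233, 233, 233, 233, 233, 232, 232, 233, 233, 229, 203, 113, 87, 84, 88, 86, 86, 86, 84, 87, 88, 88, 89, 89, 87, 88, 88, 87, 88, 88, 88, 89, 88, 86, 86, 86, 85, 86, 86, 87, 61, 52, 91, 89, 218, 237, 238, 239, 238, 238, 238, 238, 239, 226, 120, 87, 87, 58, 54, 52]
220 [87, 87, 87, 86, 113, 211, 232, 234, 233, 233, 233, 233, 233, 233, 232, 233, 233, 233, 216, 115, 86, 85, 87, 86, 86, 86, 84, 87, 89, 88, 87, 88, 88, 87, 87, 87, 88, 87, 87, 87, 87, 85, 85, 86, 85, 86, 87, 59, 54, 53, 90, 90, 220, 237, 238, 238, 238, 238, 238, 238, 239, 186, 103, 87, 85, 86, 87, 51]
228 [86, 86, 86, 86, 81, 203, 231, 233, 233, 233, 234, 233, 233, 233, 233, 233, 233, 233, 215, 115, 86, 84, 86, 86, 86, 84, 83, 86, 87, 86, 86, 87, 86, 86, 87, 87, 87, 87, 87, 88, 87, 86, 86, 85, 84, 84, 87, 60, 55, 53, 90, 91, 219, 236, 238, 238, 238, 238, 238, 238, 238, 172, 98, 86, 85, 86, 87, 45]
```

View pics/c3.png

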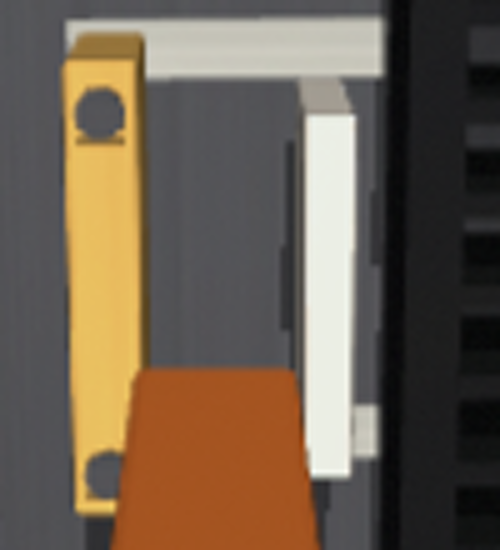

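The gap's middle is x≈549, y≈76. The spacer is centred on it and square within 0.01 rad, so I descend.

Call:
arm_command:
  rows:
    - [[0.005,0,0.1,0,0,-0.001,-1],[0.005,0,0.25,0,0,-0.001,-1],[0.005,0,0.4,0,0,-0.001,-1],[0.005,0,0.52,0,0,-0.001,-1],[0.005,0,0.58,0,0,-0.001,-1],[0.005,0,0.58,0,0,-0.001,-1],[0.005,0,0.58,0,0,-0.001,-1]]

```text
t: 6.47
eef_pos: [549.6, 75.8, 285.9]
tcp_rot: [-3.141, 0.0, 1.583]
ft_force: [-0.7, 0.9, -1.1]
opening: 0.193
grip_force: 30.0
```

```bash
python3 - <<'E'
from h import *
s=state();im,d=read_camera("wrist");P=campose("wrist",s)
print(s["eef_pos"],s["tcp_rot"],s["ft_force"],s["grip_force"])
c=im[130:330,240:400];g=cv2.resize(c,None,fx=3,fy=3,interpolation=cv2.INTER_CUBIC);cv2.imwrite("pics/c4.png",g[:,:,::-1])
np.savez("w3.npz",im=im,d=d,K=P[0],R=P[1],p=P[2])
E
```

```text
[549.59520186  75.80771453 285.88143674] [-3.14122917e+00  1.63700231e-04  1.58259035e+00] [-0.74342467  0.85608652 -1.09116664] 29.999839067459106
```

View pics/c4.png

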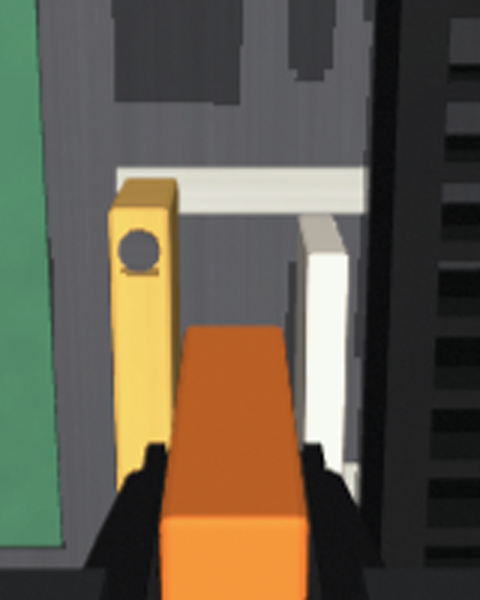

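The crop shows the spacer's lower edge (185..283, 327) between the bar face (~172) and the tile (~304), with clearance on both sides. Lower it with a 0.8 mm nudge towards the tile.

Call:
arm_command:
  rows:
    - [[0,0.005,0.03,0,0,0,-1],[0,0.005,0.07,0,0,0,-1],[0,0.005,0.11,0,0,0,-1],[0,0.005,0.16,0,0,0,-1],[0,0.005,0.21,0,0,0,-1],[0,0.005,0.25,0,0,0,-1],[0,0.005,0.285,0,0,0,-1],[0,0.005,0.285,0,0,0,-1],[0,0.005,0.285,0,0,0,-1],[0,0.005,0.285,0,0,0,-1]]

```text
t: 7.35
eef_pos: [550.1, 76.7, 243.1]
tcp_rot: [3.141, 0.0, 1.585]
ft_force: [0.7, -0.1, -0.7]
opening: 0.189
grip_force: 30.0
```

Call:
arm_command:
  rows:
    - [[0,0.01,0,0,0,0,-1],[0,0.02,0,0,0,0,-1],[0,0.027,0,0,0,0,-1],[0,0.034,0,0,0,0,-1],[0,0.041,0,0,0,0,-1],[0,0.048,0,0,0,0,-1],[0,0.053,0,0,0,0,-1],[0,0.053,0,0,0,0,-1],[0,0.053,0,0,0,0,-1]]

```text
t: 8.1
eef_pos: [557.9, 76.8, 243.0]
tcp_rot: [-3.141, 0.0, 1.584]
ft_force: [-1.8, -0.5, -0.0]
opening: 0.19
grip_force: 30.0
```

Call:
arm_command:
  rows:
    - [[0,0.005,0,0,0,0,-1],[0,0.01,0,0,0,0,-1],[0,0.015,0,0,0,0,-1],[0,0.015,0,0,0,0,-1],[0,0.015,0,0,0,0,-1]]

```text
t: 8.52
eef_pos: [560.2, 76.8, 243.0]
tcp_rot: [-3.142, 0.0, 1.585]
ft_force: [-3.2, 0.6, -0.4]
opening: 0.187
grip_force: 30.0
```

Call:
arm_command:
  rows:
    - [[0,0.004,0,0,0,0,-1],[0,0.008,0,0,0,0,-1],[0,0.008,0,0,0,0,-1],[0,0.008,0,0,0,0,-1]]

```text
t: 8.85
eef_pos: [561.4, 76.8, 243.0]
tcp_rot: [-3.141, 0.0, 1.584]
ft_force: [-4.2, 0.2, -0.5]
opening: 0.189
grip_force: 30.0
```

Near the stop: spring force is about 4 N. Continue in small steps.

Call:
arm_command:
  rows:
    - [[0,0.003,0,0,0,0,-1],[0,0.006,0,0,0,0,-1],[0,0.006,0,0,0,0,-1],[0,0.006,0,0,0,0,-1]]

```text
t: 9.18
eef_pos: [562.3, 76.8, 243.0]
tcp_rot: [-3.141, 0.0, 1.584]
ft_force: [-4.5, -0.9, -0.7]
opening: 0.189
grip_force: 30.0
```

Call:
arm_command:
  rows:
    - [[0,0.003,0,0,0,0,-1],[0,0.006,0,0,0,0,-1],[0,0.006,0,0,0,0,-1],[0,0.006,0,0,0,0,-1]]

```text
t: 9.52
eef_pos: [562.8, 76.8, 243.0]
tcp_rot: [-3.14, 0.0, 1.585]
ft_force: [-6.9, 0.2, 0.5]
opening: 0.189
grip_force: 30.0
```

Call:
arm_command:
  rows:
    - [[0,0.003,0,0,0,0,-1],[0,0.006,0,0,0,0,-1],[0,0.006,0,0,0,0,-1],[0,0.006,0,0,0,0,-1]]

```text
t: 9.85
eef_pos: [563.3, 76.8, 242.9]
tcp_rot: [-3.138, 0.0, 1.585]
ft_force: [-10.2, -0.4, 4.7]
opening: 0.187
grip_force: 30.0
```

Call:
arm_command:
  rows:
    - [[0,0.001,0,0,0,0,-1],[0,0.001,0,0,0,0,-1],[0,0.001,0,0,0,0,-1],[0,0.001,0,0,0,0,-1]]

```text
t: 10.18
eef_pos: [563.4, 76.8, 242.9]
tcp_rot: [-3.138, 0.0, 1.585]
ft_force: [-10.3, -0.1, 3.6]
opening: 0.188
grip_force: 30.0
```

```bash
python3 - <<'E'
from h import *
s=state();im,d=read_camera("wrist");P=campose("wrist",s)
print(s["eef_pos"],s["tcp_rot"],s["ft_force"],s["moment"],s["grip_force"])
for i in range(4):
    read_camera("wrist"); s=state();print(s["ft_force"].round(2),s["qvel"].round(4))
c=im[130:330,240:400];g=cv2.resize(c,None,fx=3,fy=3,interpolation=cv2.INTER_CUBIC);cv2.imwrite("pics/c5.png",g[:,:,::-1])
E
```

```text
[563.37335613  76.82620436 242.91584716] [-3.13814623e+00  1.62765611e-04  1.58456432e+00] [-10.30801548  -0.10906731   3.55646914] [-0.14569652  2.06267242  0.0300213 ] 30.002090334892273
[-11.3   -0.55   4.03] [ 0.0003 -0.0002 -0.0005 -0.0007 -0.0008 -0.0002]
[-10.46  -1.19   4.65] [-0.0006 -0.0013 -0.0003  0.0013 -0.0019  0.0001]
[-10.78   0.29   4.74] [ 0.0002 -0.0009  0.0005 -0.0002  0.0014  0.0008]
[-11.02   0.12   4.9 ] [-0.0012  0.0015 -0.001  -0.001   0.0004  0.0013]
```

View pics/c5.png

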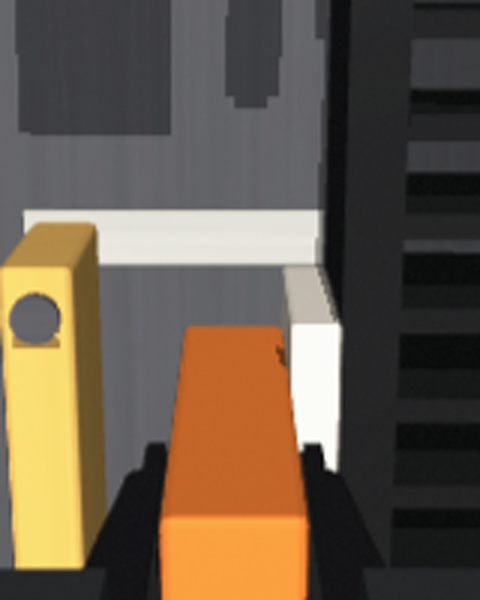

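The view shows the spacer upright and flat on tile A, tile A against the heat sink, and the bar well clear. The push is steady at about 10.5 N, with the force at tile height. Handing in.

```bash
python3 -c "
from cell import *
print(job_done())"
```

```text
the job is handed in; nothing more can be done
None
```

The job is handed in at about 10 s of the 45 s: the arm was holding the spacer upright in the wide gap, pressing tile A flush on the heat sink with about 10.5 N, clear of the bar. No pass or fail result came back.

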